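# Read the jars' undersides and sort them into the tilt-out bin

### The job

Pull the ash bin forward by its brass bar until it leans about 30 degrees, and let go; leave it so. Then, one at a time, hold up each of the two look-alike jars and turn it onto its side or further, pausing so that its underside mark can be read, then stand it base-down in the leaning bin, ring mark in the left section (seen from the robot) and bar mark in the right, letting go only once it rests on the floor of the section, before you touch the other jar. Leave the garlic keeper, grater and bowl alone.

Things in the scene. Friction and masses are not known exactly. Their poses are not given: they have to be found in the camera images.
- bin (a joint): lean of the ash bin about its hinge line, rad: 0 = upright (shut), grows as its top comes forward to the robot, stop at 0.9; 30 degrees is 0.524. A stiff friction hinge (about 1 N m, some 14 N at the bar): it stays where it is left and starts at 0 to 0.15.
- bin_hinge (a point): middle of the hinge line, 60 mm above the counter, at the lower front edge of the swinging box; the line runs along this frame's y; x points away from the robot, z up; these axes do not lean. The box of pale ash is 204 mm wide (y) and 80 deep (x); walls and floor 8 mm thick; heights along it from its underside: front 70, back 55, sides and middle divider 45 mm.
- bin_frame: fixed ash frame that carries the bin; origin on the counter 60 mm straight below bin_hinge, same axes as bin_hinge; two upright cheeks 110 to 122 mm left and right of the middle, 15 to 90 mm behind the hinge line, 110 mm high
- bin_handle (a point): middle of the brass bar on the front of the bin: a round bar 10 mm thick, 100 mm long along y, 45 mm in front of the front face (40 mm clear gap behind it), 55 mm along z from the hinge line; a post 8 mm thick at either end joins it to the box; axes as section_left
- section_left (a point): centre of the inner floor of the left (+y) of the two open sections, each 64 mm (x) by 90 mm (y) inside; for the ring-marked jar; 40 mm behind, 49 mm left of and 8 mm above the hinge line's middle along the box; axes lean with the box: x to its back, y left, z straight out of the section
- section_right (a point): centre of the right (-y) section's inner floor, for the bar-marked jar; axes as section_left
- jar_ring: closed white ceramic jar with cork, straight round body 52 mm across and 80 mm high, cork 40 mm across and 15 mm high on top (95 mm in all), about 0.22 kg; origin at the centre of its underside, z up through the cork. Its underside bears a dark ring, 38 mm across outside and 22 mm inside. Otherwise just like the other jar; they swap places between starts.
- jar_bar: the look-alike jar, same sizes, weight, origin and axes; its underside bears a dark straight bar, 40 by 11 mm; a mark can be seen from beyond the far side of the counter when the underside is turned that way (+x)
- drainer: fixed steel draining board, 220 mm (x) by 290 mm (y), 10 mm high, origin at the centre of its underside; both jars stand upright on it, 150 to 225 mm apart
- garlic_keeper: bystander: white ceramic garlic keeper with dark round holes, 100 mm across, 112 mm high, origin under its centre
- bowl: bystander: small steel bowl, 120 mm across, 50 mm high, origin under its centre
- grater: bystander: plastic rasp grater lying flat along its x, 265 mm long, 34 mm wide, 13 mm high, origin under its middle
Not all that is in view belongs to the job. Leave any blue look-alike of the jar_bar alone.

How it is judged:
By the outcome, as a careful person would: the job done as asked, in the order asked, and still so for the second after the job is handed in, with the robot touching nothing.
It also fails if it takes over 72 s, if anything falls off the work surface, if the arm or the gripper's body presses on something with over 40 N, if the wrist force passes 120 N, or if a joint passes its speed limit or range.

### The arm

A 6-joint arm with a two-finger parallel gripper is mounted at the origin on the work surface. World frame = base frame: x ahead of the robot, y to its left, z up, the work surface at z = 0. Lengths are in mm, angles in rad, forces in N, time in s.
With the tool pointing down it reaches from about 300 to 875 mm from the base axis. Payload 6.4 kg.
Tool frame: the origin (TCP) lies at the very end of the fingers, on their centre line; the grasp point (between the pads) lies 19 mm behind it; x points along the fingers, y is the direction in which the jaws open and shut, and the axes are right-handed (so a half turn about x gives the same grasp; the last joint's range is limited). The gripper opens to 85 mm and grips with 20 to 120 N. Pads are 22 mm wide; open, the fingers measure 114 mm over their backs; the gripper's body (76 mm by 85 mm) begins 54 mm behind the grasp point. The pads swing forward as they close: fully open they stand 13 mm farther back than shut.
Start: joints at [0.999, 0.181, 1.607, -0, 1.354, -0.206], TCP at [205.665, 536.976, 231.288] pointing down, gripper open.
Joint ranges: [-2.99, 2.99], [-0.89, 2.07], [0.3, 2.58], [-1.14, 4.28], [0, 2.63], [-3.12, 3.12]. Speed limits (rad/s): [2.57, 2.57, 3.01, 3.14, 3.14, 3.14].

### API

Orientations are given as a unit quaternion [x, y, z, w].
In Python, from bench import observe, snapshot, camera_params, close_job gives the robot as it stands. The module is installed in compiled form; this text tells all that it offers.
- The arm moves only by the tool arm_command, never from a script. Its argument "series" is a list of rows, each a list of 3 entries, a list of its own where there are three numbers: the shift along the tool's x, y, z in mm, then the turn, a rotation vector about the tool's x, y, z in rad, then the closure, from -1 (fully open) to 1 (shut), so that 0 is half open. In form: [[[tx, ty, tz], [ax, ay, az], grip], ...]. A call has 1 to 20 rows; each row shifts and turns the commanded pose from where the row before left it, along the tool's axes as they then stand; what a row does not reach is not made up. A row lasts 1/10 s, in which the tool goes at most 50 mm and 8.59 degrees, less where a joint would pass 70% of its speed; a pose out of reach is approached as far as the arm can. A call is refused whole if a number of a shift passes 50 or a number of a turn 0.15, either way. A call with a gripper value outside its range is refused whole. The fingers move at their own pace and stop on an object; "grip_force" is the grip in N (left out, the last holds). Time passes only in rows, so rows that do not move let the fingers close. It gives the time, the measured TCP pose, the force and the opening at its end, in the units of the state.
- observe(): the state, without advancing time (a new reading comes with each control period).
- snapshot(name): name is "side" or "top"; returns (picture, depth): 480x640x3 uint8, red, green, blue; 480x640 float32, mm along the optical axis (not along the pixel's ray), 0 where there is no reading.
- camera_params(name): a dict with "K" (3x3 intrinsics, pixels), "rvec" (rotation vector, rad) and "tvec" (3), from world to camera coordinates, as OpenCV has them. Camera axes: x right, y down, z forward; pixel columns grow to the right and rows downward; lengths in mm; the calibration is good to about 2 mm. A picture is of the moment at which its call begins. camera_params takes no time and is no camera call.
- close_job(): hands the job in, once; it reports no verdict.
The state is a dict: "time": time; "joint_positions": joint angles; "qd": joint speeds; "joint_efforts": joint torques, N m; "tcp_pos": TCP position; "tcp_rot": TCP orientation; "contact_force": force on the tool from outside, world axes, zero at the start; "moment": the same for the moment, N m; "opening": finger opening in mm.
Only numpy, scipy, OpenCV 4.12 (cv2) and the standard library are available. Lean on these libraries where they do the work, as an engineer would, in place of code of your own. Each camera call takes 0.05 s, during which the arm holds its last target. There are 200 camera calls.

## Working session

There is one attempt and no reset: what is moved stays moved. The work goes in short steps, Python scripts to look and compute and a tool call to move; the robot and the scene stay as the last step left them, time stands still between calls to the robot, and variables do not carry over. Pictures are saved under pics/ and viewed, about 8 in all and at most 12, crops included, and the job is handed in when it is done.

Besides the shell and the picture viewer there is one more tool, called after "Call:" as name(argument=value, ...) on one line, values as JSON. arm_command: Moves the arm, as the interface text tells. Its arguments: {"type":"object","properties":{"series":{"type":"array"},"grip_force":{"type":"number"}},"required":["series"]}

```bash
mkdir -p pics
cat > h.py <<'E'
import numpy as np, cv2
from bench import observe, snapshot, camera_params, close_job
from scipy.spatial.transform import Rotation as R
def cam(n):
    p=camera_params(n); K=np.array(p["K"],float); r=R.from_rotvec(np.ravel(p["rvec"])).as_matrix(); return K,r,np.ravel(p["tvec"])
def cloud(n,d):
    K,r,t=cam(n); v,u=np.mgrid[:480,:640]
    P=np.stack([(u-K[0,2])/K[0,0]*d,(v-K[1,2])/K[1,1]*d,d],-1)
    W=(P-t)@r; W[d<=0]=np.nan; return W
def save(n,im): cv2.imwrite("pics/"+n+".png",im[:,:,::-1])
E
python3 - <<'E'
from h import *
for n in("top","side"):
    im,d=snapshot(n); save(n+"0",im); np.save(n+"0.npy",cloud(n,d)); K,r,t=cam(n); print(n,"cam at",-r.T@t,"fwd",r[2],K[0,0])
print(observe())
E
```

```text
top cam at [ 535.34658869  -53.23675391 1258.90701165] fwd [ 0.06807318 -0.02691185 -0.9973173 ] 591.3969484134848
side cam at [ 490.44847331 -731.247762    905.66125074] fwd [ 0.09058611  0.62870052 -0.77235342] 438.96201345102986
{'time': 0.1, 'joint_positions': array([ 9.98689830e-01,  1.81477673e-01,  1.60790123e+00,  4.75327204e-05,
        1.35381268e+00, -2.06264690e-01]), 'qd': array([ 0.00016777, -0.00013294, -0.00186811,  0.00207439,  0.00131741,
       -0.00052895]), 'joint_efforts': array([ 5.36348434e-04, -4.45868003e+01, -3.52241135e+01, -3.01396676e-04,
        3.97844546e-03,  3.07893265e-05]), 'tcp_pos': array([205.37488273, 536.54222986, 230.47138398]), 'tcp_rot': array([ 0.12811123,  0.69553861, -0.12914484,  0.69507925]), 'contact_force': array([0.70153744, 0.29807824, 0.10254727]), 'moment': array([-0.00245948,  0.07489101, -0.00795612]), 'opening': 85.50114946316894}
```

View pics/top0.png

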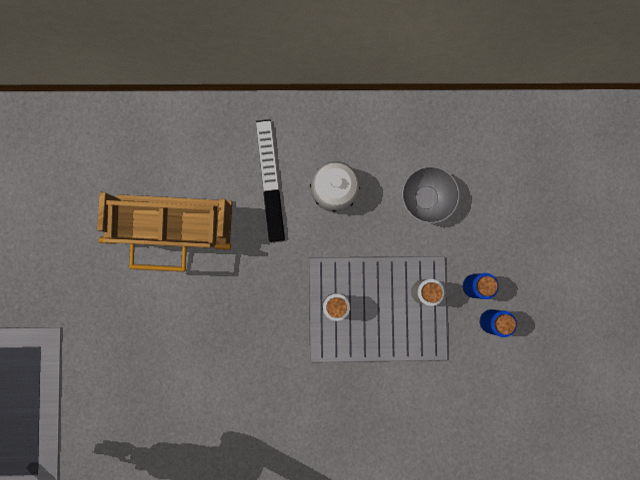

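View pics/side0.png

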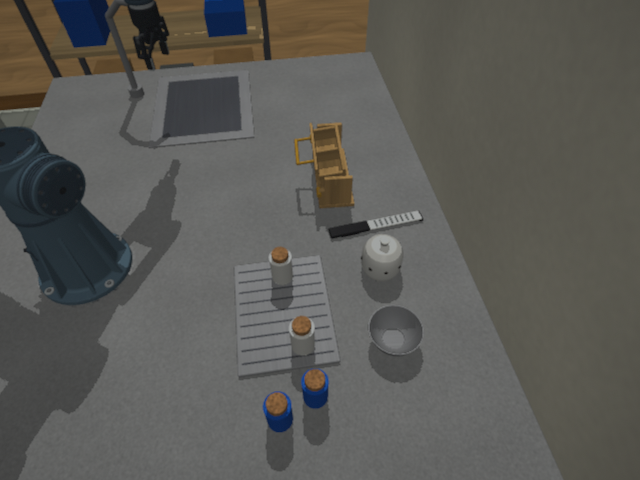

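The top view shows the bin at columns 98–231, rows 193–247, with its bar from (131,268) to (185,270). The two white jars are at (336,307) and (431,292), and the blue jars at (486,286) and (504,324). The side view shows the same layout.

Run:
```python
from h import *
W=np.load("top0.npy")
for u,v in((336,307),(431,292)):
    P=W[v-25:v+26,u-25:u+26].reshape(-1,3); 
    c=P[P[:,2]>95]; b=c[c[:,2]>P[np.isfinite(P[:,2]),2].max()-6]
    mm=(b.min(0)+b.max(0))/2
    print("jar",u,v,"cork mid",mm.round(1),"ext",np.ptp(b,0).round(1),len(b))
im=cv2.imread("pics/top0.png"); hsv=cv2.cvtColor(im,cv2.COLOR_BGR2HSV)
# bar pixels
for u in range(132,186,6):
    col=W[258:278,u]; i=np.nanargmax(col[:,2]); print("bar",u,258+i,col[i].round(1), end=' ')
print()
for nm,(u,v) in dict(fl=(106,240),frontTop=(160,243),frontTopR=(215,244),backTopL=(115,199),backTop=(160,200),backTopR=(212,203),cheekL=(101,215),cheekR=(225,225),floorL=(135,222),floorR=(190,222),div=(164,222),keeper=(335,185)).items():
    print(nm,W[v,u].round(1), W[v-2:v+3,u-2:u+3].reshape(-1,3)[np.nanargmax(W[v-2:v+3,u-2:u+3,2])].round(1))
a=im[185:275,90:240]; b=cv2.resize(a,(750,450),interpolation=cv2.INTER_CUBIC); cv2.imwrite("pics/binc.png",b)
S=np.load("side0.npy")
m=(S[...,0]>480)&(S[...,0]<760)&(S[...,1]>150)&(S[...,1]<480)&(S[...,2]>20)
P=S[m]; print(len(P),P.min(0),P.max(0))
```

```text
jar 336 307 cork mid [ 487.9 -111.6  107.6] ext [36.7 37.   6. ] 142
jar 431 292 cork mid [ 514.6 -297.7  108.1] ext [37.1 37.1  6. ] 113
bar 132 261 [580.5 280.3 115.3] bar 138 265 [572.6 268.2 117.5] bar 144 266 [570.6 257.1 116.5] bar 150 266 [570.5 246.1 114.8] bar 156 266 [570.3 234.3 116.2] bar 162 269 [564.4 222.9 116.1] bar 168 266 [570.1 212.1 113.3] bar 174 268 [566.1 200.1 115.8] bar 180 269 [564.  188.5 116.3] 
fl [620.4 325.7 128.8] [623.7 322.2 133.9]
frontTop [613.7 224.3 127.1] [617.1 224.9 132.6]
frontTopR [615.  130.   61.7] [615.2 129.6  89.9]
backTopL [710.4 335.9  47.3] [697.2 310.8 125.4]
backTop [713.9 255.4   2.7] [716.2 247.9  16.3]
backTopR [705.5 144.2  10.3] [686.2 130.1 123.4]
cheekL [670.4 342.3 109.7] [674.  339.6 112.2]
cheekR [650.9 106.5  86.4] [648.7 107.2 109.9]
floorL [659.8 286.7  75.6] [659.8 286.7  75.6]
floorR [658.7 177.6  75.8] [662.6 179.4  76.9]
div [657.1 224.5  95.7] [651.5 224.4 112.1]
keeper [ 725.9 -112.   106.7] [ 723.  -111.7  112. ]
1592 [561.74461935 150.96889294  39.89919372] [717.68499065 358.99729982 135.84417413]
```

View pics/binc.png

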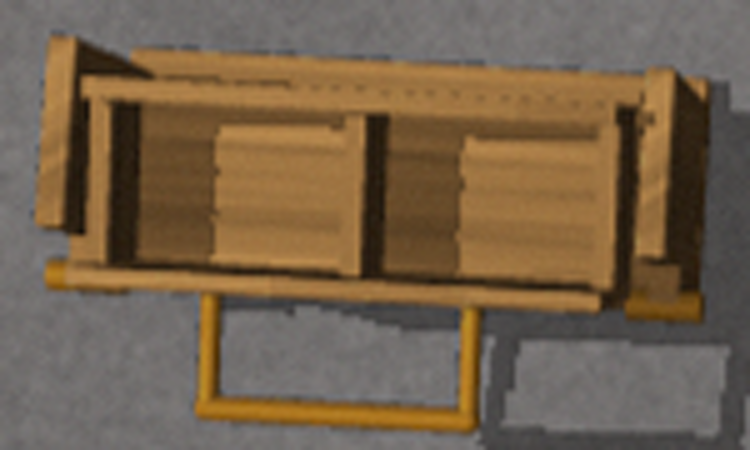

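```bash
cat > fitbin.py <<'E'
from h import *
from scipy.optimize import least_squares
def sdf(p,lo,hi):
    lo=np.array(lo);hi=np.array(hi); q=abs(p-(lo+hi)/2)-(hi-lo)/2
    return np.linalg.norm(np.maximum(q,0),axis=1)+np.minimum(q.max(1),0)
def dist(p,P):
    hx,hy,yaw,th=p; c,s=np.cos(yaw),np.sin(yaw); d=P-[hx,hy,60]
    F=np.stack([c*d[:,0]+s*d[:,1],-s*d[:,0]+c*d[:,1],d[:,2]],1)
    B=np.stack([F[:,0]*np.cos(th)+F[:,2]*np.sin(th),F[:,1],-F[:,0]*np.sin(th)+F[:,2]*np.cos(th)],1)
    D=[sdf(B,l,h) for l,h in [((0,-102,0),(8,102,70)),((72,-102,0),(80,102,55)),((0,94,0),(80,102,45)),((0,-102,0),(80,-94,45)),((0,-4,0),(80,4,45)),((0,-102,0),(80,102,8))]]
    q=B-[-45,0,55]; y=np.maximum(abs(q[:,1])-50,0); D.append(np.sqrt(q[:,0]**2+q[:,2]**2+y**2)-5)
    D+=[sdf(F,(15,a,-60),(90,b,50)) for a,b in((110,122),(-122,-110))]
    return np.min(np.abs(D),axis=0)
def fit(clouds,p0):
    P=np.vstack([w.reshape(-1,3) for w in clouds]); P=P[np.isfinite(P[:,0])]
    P=P[(P[:,2]>45)&(P[:,2]<200)&(abs(P[:,0]-p0[0]-20)<110)&(abs(P[:,1]-p0[1])<145)]
    r=least_squares(dist,p0,args=(P,),loss="soft_l1",f_scale=2,x_scale=[1,1,.01,.01]); e=dist(r.x,P)
    return r.x,len(P),np.median(e),np.percentile(e,80)
E
python3 - <<'E'
from fitbin import *
T,S=np.load("top0.npy"),np.load("side0.npy")
for c in([T],[S],[T,S]): print(fit(c,[617,226,-.03,.05]))
# jar check from side cloud: cylinder axis
for j in((488,-111.6),(514.6,-297.7)):
  for W in(T,S):
    P=W.reshape(-1,3);P=P[(np.hypot(P[:,0]-j[0],P[:,1]-j[1])<40)&(P[:,2]>25)&(P[:,2]<85)]
    r=least_squares(lambda q:np.hypot(P[:,0]-q[0],P[:,1]-q[1])-26,j,loss="soft_l1"); print(j,r.x,len(P))
E
```

```text
(array([ 6.18371109e+02,  2.31353213e+02, -6.61062080e-02,  1.15303324e-01]), 6057, np.float64(1.1596087332530942), np.float64(2.5583463837691642))
(array([ 6.19397834e+02,  2.32063095e+02, -6.87940683e-02,  1.27194777e-01]), 2485, np.float64(1.1994571947591623), np.float64(2.4105542713286754))
(array([ 6.18683818e+02,  2.31606913e+02, -6.67131873e-02,  1.18734568e-01]), 8542, np.float64(1.176718005790626), np.float64(2.5357394382333913))
(488, -111.6) [ 487.31035631 -111.61327923] 24
(488, -111.6) [ 488.25139119 -110.45763807] 307
(514.6, -297.7) [ 514.13250203 -299.38184274] 120
(514.6, -297.7) [ 515.18885537 -298.39433861] 303
```

```bash
cat > plan.py <<'E'
from h import *
from scipy.linalg import fractional_matrix_power as fmp
def T(Rm,p): M=np.eye(4); M[:3,:3]=Rm; M[:3,3]=p; return M
def cur(): s=observe(); return T(R.from_quat(s["tcp_rot"]).as_matrix(),s["tcp_pos"])
def tool(yaw,pitch=0,roll=0):
    # pitch 0: pointing down; pi/2: horizontal along yaw heading. y axis = left/right of heading
    d=np.array([np.sin(pitch)*np.cos(yaw),np.sin(pitch)*np.sin(yaw),-np.cos(pitch)])
    y=np.array([-np.sin(yaw),np.cos(yaw),0]); M=np.stack([d,y,np.cross(d,y)],1)
    return M@R.from_euler('x',roll).as_matrix()
def plan(*goals,dmm=35,drad=.12,start=None):
    A=cur() if start is None else start
    for G in goals:
        D=np.linalg.inv(A)@G; w=R.from_matrix(D[:3,:3]).magnitude()
        n=int(max(1,np.ceil(max(np.linalg.norm(D[:3,3])/dmm,w/drad))))
        S=np.real(fmp(D,1/n)) if n>1 else D
        print(n,"x",S[:3,3].round(1).tolist(),R.from_matrix(S[:3,:3]).as_rotvec().round(4).tolist(),"-> ",G[:3,3].round(0).tolist())
        A=G
HX,HY,YAW=618.7,231.6,-.067
def bin2w(th,p):
    x,y,z=p; x,z=x*np.cos(th)-z*np.sin(th),x*np.sin(th)+z*np.cos(th)
    c,s=np.cos(YAW),np.sin(YAW); return np.array([HX+c*x-s*y,HY+s*x+c*y,60+z])
E
python3 - <<'E'
from plan import *
C=cur(); print(C.round(2), observe()["joint_positions"].round(2))
b=bin2w(.119,(-45,0,55)); print("bar",b)
for r in(np.pi/2,-np.pi/2):
    Rm=tool(YAW,0,r); print("roll",r); plan(T(Rm,b+[0,0,90]),T(Rm,b+[0,0,-22]))
E
```

```text
[[-0.0000e+00  3.6000e-01  9.3000e-01  2.0537e+02]
 [-0.0000e+00  9.3000e-01 -3.6000e-01  5.3654e+02]
 [-1.0000e+00 -0.0000e+00 -0.0000e+00  2.3047e+02]
 [ 0.0000e+00  0.0000e+00  0.0000e+00  1.0000e+00]] [ 1.    0.18  1.61  0.    1.35 -0.21]
bar [567.60358384 235.02859173 109.26866159]
roll 1.5707963267948966
14 x [2.2, 9.3, 34.8] [0.0909, 0.0, 0.0001] ->  [568.0, 235.0, 199.0]
4 x [28.0, 0.0, 0.0] [0.0, 0.0, 0.0] ->  [568.0, 235.0, 87.0]
roll -1.5707963267948966
16 x [2.0, -31.9, 12.2] [-0.1169, -0.0001, 0.0] ->  [568.0, 235.0, 199.0]
4 x [28.0, 0.0, 0.0] [-0.0, 0.0, 0.0] ->  [568.0, 235.0, 87.0]
```

Call:
arm_command(series=[[[2.2,9.3,34.8],[0.0909,0,0],0.2],[[2.2,9.3,34.8],[0.0909,0,0],0.2],[[2.2,9.3,34.8],[0.0909,0,0],0.2],[[2.2,9.3,34.8],[0.0909,0,0],0.2],[[2.2,9.3,34.8],[0.0909,0,0],0.2],[[2.2,9.3,34.8],[0.0909,0,0],0.2],[[2.2,9.3,34.8],[0.0909,0,0],0.2],[[2.2,9.3,34.8],[0.0909,0,0],0.2],[[2.2,9.3,34.8],[0.0909,0,0],0.2],[[2.2,9.3,34.8],[0.0909,0,0],0.2],[[2.2,9.3,34.8],[0.0909,0,0],0.2],[[2.2,9.3,34.8],[0.0909,0,0],0.2],[[2.2,9.3,34.8],[0.0909,0,0],0.2],[[2.2,9.3,34.8],[0.0909,0,0],0.2],[[0,0,0],[0,0,0],0.2]], grip_force=20)

```text
time: 1.6
tcp_pos: [568.3, 230.9, 199.5]
tcp_rot: [-0.517, -0.481, 0.519, -0.481]
contact_force: [-0.4, 0.4, -1.7]
opening: 33.8
```

Run:
```python
from plan import *
b=bin2w(.119,(-45,0,55)); print(observe()["opening"],observe()["joint_positions"].round(2),cur()[:3,3])
Rm=tool(YAW,0,np.pi/2); plan(T(Rm,b+[0,0,-22]))
im,d=snapshot("side"); save("side1",im[60:240,200:440].repeat(3,0).repeat(3,1))
```

```text
33.80015606638494 [ 0.19  0.29  1.54 -0.    1.31  0.27] [568.28238105 230.94155278 199.46473084]
4 x [28.0, -0.2, -1.0] [-0.0018, 0.0005, 0.0003] ->  [568.0, 235.0, 87.0]
```

View pics/side1.png

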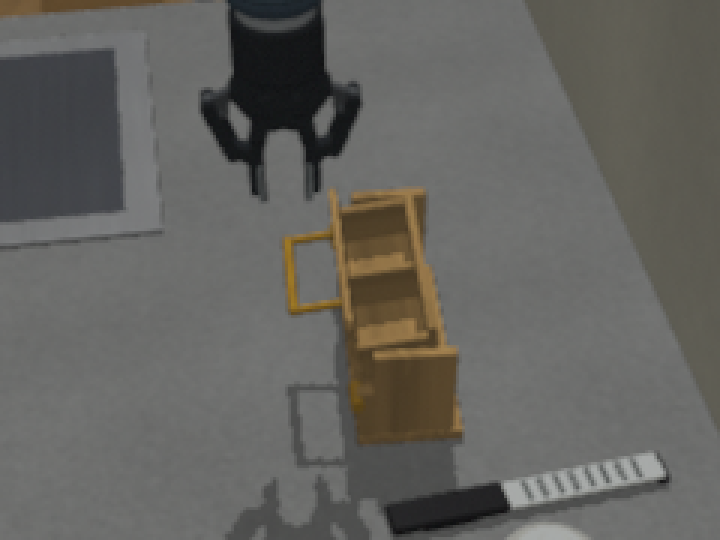

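The gripper hangs above the bar with its fingers either side of it in x, and the bar sits at about (290,270) in the crop. I'll descend, then close.

Call:
arm_command(series=[[[28,0,-1],[0,0,0],0.2],[[28,0,-1],[0,0,0],0.2],[[28,0,-1],[0,0,0],0.2],[[28,0,-1],[0,0,0],0.2],[[0,0,0],[0,0,0],0.2],[[0,0,0],[0,0,0],0.9],[[0,0,0],[0,0,0],0.9],[[0,0,0],[0,0,0],0.9],[[0,0,0],[0,0,0],0.9],[[0,0,0],[0,0,0],0.9],[[0,0,0],[0,0,0],0.9]], grip_force=40)

```text
time: 2.75
tcp_pos: [568.8, 239.9, 90.0]
tcp_rot: [0.518, 0.482, -0.515, 0.483]
contact_force: [1.9, 3.8, 2.3]
opening: 8.7
```

Run:
```python
from plan import *
C=cur(); print(C[:3,3],observe()["opening"],bin2w(.119,(-45,0,55)))
# rotate rigidly about hinge by dth
ax=np.array([-np.sin(YAW),np.cos(YAW),0]); h=np.array([HX,HY,60])
dth=.524-.119+.01
Q=R.from_rotvec(-ax*dth).as_matrix()
G=T(Q@C[:3,:3],h+Q@(C[:3,3]-h)); plan(G,drad=.03)
```

```text
[568.7759379  239.86611469  89.96785272] 8.713500306329165 [567.60358384 235.02859173 109.26866159]
14 x [1.5, -0.9, 0.0] [-0.0, 0.0, 0.0296] ->  [561.0, 240.0, 67.0]
```

Call:
arm_command(series=[[[1.5,-0.9,0],[0,0,0.03],0.9],[[1.5,-0.9,0],[0,0,0.03],0.9],[[1.5,-0.9,0],[0,0,0.03],0.9],[[1.5,-0.9,0],[0,0,0.03],0.9],[[1.5,-0.9,0],[0,0,0.03],0.9],[[1.5,-0.9,0],[0,0,0.03],0.9],[[1.5,-0.9,0],[0,0,0.03],0.9],[[1.5,-0.9,0],[0,0,0.03],0.9],[[1.5,-0.9,0],[0,0,0.03],0.9],[[1.5,-0.9,0],[0,0,0.03],0.9],[[1.5,-0.9,0],[0,0,0.03],0.9],[[1.5,-0.9,0],[0,0,0.03],0.9],[[1.5,-0.9,0],[0,0,0.03],0.9],[[1.5,-0.9,0],[0,0,0.03],0.9],[[0,0,0],[0,0,0],0.9],[[0,0,0],[0,0,0],0.9],[[0,0,0],[0,0,0],0.9]])

```text
time: 4.45
tcp_pos: [562.8, 240.2, 70.0]
tcp_rot: [0.608, 0.363, -0.402, 0.581]
contact_force: [-3.1, -0.2, 14.3]
opening: 8.5
```

Run:
```python
from plan import *
from fitbin import *
C=cur(); print(C[:3,3],C[:3,0],observe()["opening"],"grasp pt",C[:3,3]-19*C[:3,0],"goal bar",bin2w(.524,(-45,0,55)))
Tt=cloud("top",snapshot("top")[1]);S=cloud("side",snapshot("side")[1])
print(fit([Tt,S],[HX,HY,YAW,.5]))
```

```text
[562.84600771 240.23023711  69.99744844] [ 0.41405793 -0.02629044 -0.90987078] 8.52663850420541 grasp pt [554.97890702 240.72975544  87.28499333] goal bar [552.36794014 236.05091005  85.10472534]
(array([ 6.18177633e+02,  2.31526081e+02, -6.30858606e-02,  4.60251225e-01]), 10818, np.float64(1.1808556376995565), np.float64(2.8218561162254177))
```

Call:
arm_command(series=[[[1.5,-0.9,0],[0,0,0.03],0.9],[[1.5,-0.9,0],[0,0,0.03],0.9],[[0,0,0],[0,0,0],0.9],[[0,0,0],[0,0,0],0.9],[[0,0,0],[0,0,0],0.5],[[0,0,0],[0,0,0],0.5],[[0,0,0],[0,0,0],0.5]])

```text
time: 5.25
tcp_pos: [558.5, 239.3, 61.8]
tcp_rot: [0.616, 0.346, -0.388, 0.592]
contact_force: [-0.1, 0.2, -0.2]
opening: 21.3
```

Run:
```python
from plan import *
from fitbin import *
C=cur(); print(C[:3,3],observe()["opening"],observe()["contact_force"])
im,d=snapshot("side");Tt=cloud("top",snapshot("top")[1]);S=cloud("side",d)
print(fit([Tt,S],[HX,HY,YAW,.5])); save("side2",im[60:240,200:440].repeat(3,0).repeat(3,1))
```

```text
[558.48094611 239.28212637  61.77395497] 21.288018590166907 [-0.10577061  0.20628074 -0.234363  ]
(array([ 6.18308491e+02,  2.31504937e+02, -6.29278021e-02,  5.29305480e-01]), 10988, np.float64(1.1534587244006786), np.float64(2.7362071723399963))
```

View pics/side2.png

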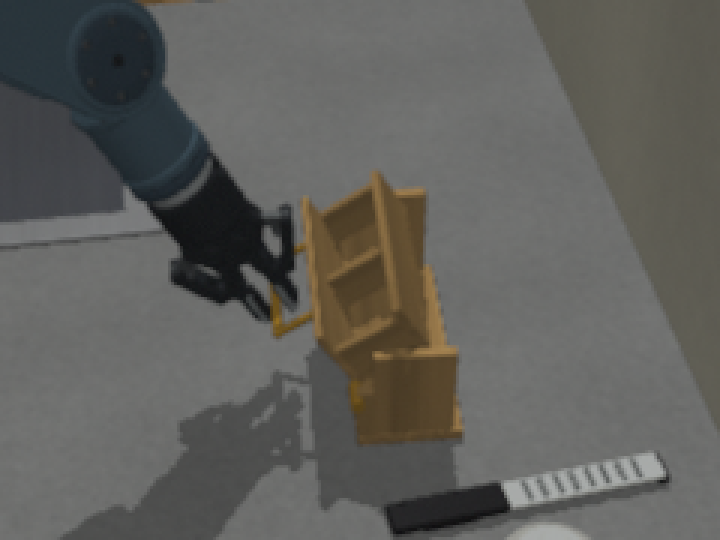

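The bin leans about 0.53 rad, the fingers (at about (280,290)) are open around the bar, and the contact force is zero.

Run:
```python
from plan import *
C=cur(); A=C.copy(); A[:3,3]-=150*C[:3,0]
J=np.array([488,-111,0.]); Rm=tool(0)
plan(A,T(Rm,J+[0,0,170]),T(Rm,J+[0,0,50]),dmm=40)
```

```text
4 x [-37.5, 0.0, 0.0] [0.0, -0.0, -0.0] ->  [490.0, 244.0, 195.0]
15 x [-1.4, -17.5, 19.9] [-0.1069, 0.0261, -0.0244] ->  [488.0, -111.0, 170.0]
3 x [40.0, 0.0, 0.0] [0.0, 0.0, 0.0] ->  [488.0, -111.0, 50.0]
```

Call:
arm_command(series=[[[-37.5,0,0],[0,0,0],0.5],[[-37.5,0,0],[0,0,0],0.5],[[-37.5,0,0],[0,0,0],0.5],[[-37.5,0,0],[0,0,0],0.5],[[-1.4,-17.5,19.9],[-0.1069,0.0261,-0.0244],-0.8],[[-1.4,-17.5,19.9],[-0.1069,0.0261,-0.0244],-0.8],[[-1.4,-17.5,19.9],[-0.1069,0.0261,-0.0244],-0.8],[[-1.4,-17.5,19.9],[-0.1069,0.0261,-0.0244],-0.8],[[-1.4,-17.5,19.9],[-0.1069,0.0261,-0.0244],-0.8],[[-1.4,-17.5,19.9],[-0.1069,0.0261,-0.0244],-0.8],[[-1.4,-17.5,19.9],[-0.1069,0.0261,-0.0244],-0.8],[[-1.4,-17.5,19.9],[-0.1069,0.0261,-0.0244],-0.8],[[-1.4,-17.5,19.9],[-0.1069,0.0261,-0.0244],-0.8],[[-1.4,-17.5,19.9],[-0.1069,0.0261,-0.0244],-0.8],[[-1.4,-17.5,19.9],[-0.1069,0.0261,-0.0244],-0.8],[[-1.4,-17.5,19.9],[-0.1069,0.0261,-0.0244],-0.8],[[-1.4,-17.5,19.9],[-0.1069,0.0261,-0.0244],-0.8],[[-1.4,-17.5,19.9],[-0.1069,0.0261,-0.0244],-0.8],[[-1.4,-17.5,19.9],[-0.1069,0.0261,-0.0244],-0.8],[[0,0,0],[0,0,0],-0.8]])

```text
time: 7.35
tcp_pos: [485.5, -109.1, 170.2]
tcp_rot: [0.01, 0.705, -0.008, 0.709]
contact_force: [0.8, -0.2, -0.1]
opening: 77.3
```

Run:
```python
from plan import *
from fitbin import *
print(cur().round(3),observe()["opening"],observe()["joint_positions"].round(2))
J=np.array([488,-111,0.]); Rm=tool(0)
plan(T(Rm,J+[0,0,170]),T(Rm,J+[0,0,50]),dmm=40)
Tt=cloud("top",snapshot("top")[1]);S=cloud("side",snapshot("side")[1])
print(fit([Tt,S],[HX,HY,YAW,.5]))
```

```text
[[ 6.00000e-03  2.50000e-02  1.00000e+00  4.85496e+02]
 [ 3.00000e-03  1.00000e+00 -2.50000e-02 -1.09058e+02]
 [-1.00000e+00  3.00000e-03  6.00000e-03  1.70163e+02]
 [ 0.00000e+00  0.00000e+00  0.00000e+00  1.00000e+00]] 77.29940245120017 [-0.46  0.07  1.86  0.01  1.21 -2.01]
1 x [0.2, -1.9, 2.6] [-0.0247, 0.0064, -0.003] ->  [488.0, -111.0, 170.0]
3 x [40.0, 0.0, 0.0] [0.0, 0.0, 0.0] ->  [488.0, -111.0, 50.0]
(array([ 6.19369205e+02,  2.31448635e+02, -6.28796397e-02,  5.41478613e-01]), 10061, np.float64(0.9241463436719357), np.float64(1.9372031024220178))
```

Call:
arm_command(series=[[[0.2,-1.9,2.6],[-0.0247,0.0064,-0.003],-0.8],[[40,0,0],[0,0,0],-0.8],[[40,0,0],[0,0,0],-0.8],[[40,0,0],[0,0,0],-0.8],[[0,0,0],[0,0,0],-0.8],[[0,0,0],[0,0,0],0.6],[[0,0,0],[0,0,0],0.6],[[0,0,0],[0,0,0],0.6],[[0,0,0],[0,0,0],0.6],[[0,0,0],[0,0,0],0.6]], grip_force=50)

```text
time: 8.45
tcp_pos: [488.0, -109.5, 52.5]
tcp_rot: [0.0, 0.706, -0.001, 0.709]
contact_force: [-0.9, 0.2, 8.6]
opening: 50.9
```

Run:
```python
from plan import *
print(cur().round(3)[:3,3],observe()["opening"])
C=cur(); U=C.copy(); U[2,3]+=180
P=np.array([400,-120,330.])
a=T(tool(-.2,np.pi/2+.35),P); b=T(tool(-.9,np.pi/2+.35),P)
plan(U,a,b,dmm=40)
```

```text
[ 487.971 -109.52    52.497] 50.93862642260977
5 x [-36.0, -0.0, 0.1] [0.0, -0.0, -0.0] ->  [488.0, -110.0, 232.0]
17 x [-8.8, -1.5, 1.6] [0.0079, -0.1123, -0.0112] ->  [400.0, -120.0, 330.0]
6 x [0.0, -0.0, 0.0] [-0.04, -0.0, -0.1096] ->  [400.0, -120.0, 330.0]
```

Call:
arm_command(series=[[[-36,0,0],[0,0,0],0.6],[[-36,0,0],[0,0,0],0.6],[[-36,0,0],[0,0,0],0.6],[[-36,0,0],[0,0,0],0.6],[[-36,0,0],[0,0,0],0.6]])

```text
time: 8.95
tcp_pos: [485.7, -108.7, 232.1]
tcp_rot: [0.001, 0.707, 0.0, 0.707]
contact_force: [1.0, -0.9, -2.6]
opening: 51.2
```

Call:
arm_command(series=[[[-8.8,-1.5,1.6],[0.008,-0.1123,-0.011],0.6],[[-8.8,-1.5,1.6],[0.008,-0.1123,-0.011],0.6],[[-8.8,-1.5,1.6],[0.008,-0.1123,-0.011],0.6],[[-8.8,-1.5,1.6],[0.008,-0.1123,-0.011],0.6],[[-8.8,-1.5,1.6],[0.008,-0.1123,-0.011],0.6],[[-8.8,-1.5,1.6],[0.008,-0.1123,-0.011],0.6],[[-8.8,-1.5,1.6],[0.008,-0.1123,-0.011],0.6],[[-8.8,-1.5,1.6],[0.008,-0.1123,-0.011],0.6],[[-8.8,-1.5,1.6],[0.008,-0.1123,-0.011],0.6],[[-8.8,-1.5,1.6],[0.008,-0.1123,-0.011],0.6],[[-8.8,-1.5,1.6],[0.008,-0.1123,-0.011],0.6],[[-8.8,-1.5,1.6],[0.008,-0.1123,-0.011],0.6],[[-8.8,-1.5,1.6],[0.008,-0.1123,-0.011],0.6],[[-8.8,-1.5,1.6],[0.008,-0.1123,-0.011],0.6],[[-8.8,-1.5,1.6],[0.008,-0.1123,-0.011],0.6],[[-8.8,-1.5,1.6],[0.008,-0.1123,-0.011],0.6],[[-8.8,-1.5,1.6],[0.008,-0.1123,-0.011],0.6],[[0,0,0],[0,0,0],0.6]])

```text
time: 10.75
tcp_pos: [489.6, -156.7, 457.1]
tcp_rot: [0.096, -0.028, -0.107, 0.989]
contact_force: [-0.0, 0.1, -3.4]
opening: 51.0
```

Run:
```python
from plan import *
C=cur();print(C.round(3)[:3],observe()["opening"],observe()["joint_positions"].round(2))
```

```text
[[ 9.75000e-01  2.06000e-01 -7.70000e-02  4.89604e+02]
 [-2.17000e-01  9.59000e-01 -1.85000e-01 -1.56691e+02]
 [ 3.60000e-02  1.97000e-01  9.80000e-01  4.57059e+02]] 51.0016659102679 [-1.09 -0.89  2.58  1.71  0.88 -3.12]
```

Run:
```python
from plan import *
def pp(q,r,z): return np.array([r*np.cos(q)-118*np.sin(q),r*np.sin(q)+118*np.cos(q),z])
a=T(tool(-.3,np.pi/2+.15),pp(-.3,560,600)); b=T(tool(-.85,np.pi/2+.25),pp(-.85,560,620))
plan(a,b,dmm=40)
```

```text
5 x [12.5, 27.3, 24.7] [-0.0411, -0.0244, -0.0138] ->  [570.0, -53.0, 600.0]
8 x [7.1, -38.8, 1.0] [-0.0137, -0.0122, -0.0674] ->  [458.0, -343.0, 620.0]
```

Call:
arm_command(series=[[[0,0,0],[0,0,0],0.6],[[0,0,0],[0,0,0],0.6],[[0,0,0],[0,0,0],0.6],[[12.5,27.3,24.7],[-0.041,-0.024,-0.014],0.6],[[12.5,27.3,24.7],[-0.041,-0.024,-0.014],0.6],[[12.5,27.3,24.7],[-0.041,-0.024,-0.014],0.6],[[12.5,27.3,24.7],[-0.041,-0.024,-0.014],0.6],[[12.5,27.3,24.7],[-0.041,-0.024,-0.014],0.6],[[0,0,0],[0,0,0],0.6],[[0,0,0],[0,0,0],0.6]])

```text
time: 11.75
tcp_pos: [544.5, -52.7, 621.2]
tcp_rot: [-0.002, -0.049, -0.141, 0.989]
contact_force: [0.8, -0.0, -3.3]
opening: 51.3
```

```bash
cat > st.py <<'E'
from plan import *
def pp(q,r,z): return np.array([r*np.cos(q)-118*np.sin(q),r*np.sin(q)+118*np.cos(q),z])
C=cur();print(C.round(3)[:3],observe()["time"],observe()["opening"],observe()["joint_positions"].round(2),observe()["contact_force"].round(1))
E
python3 - <<'E'
from st import *
a=T(tool(-.3,np.pi/2+.15),pp(-.3,560,600)); b=T(tool(-.85,np.pi/2+.25),pp(-.85,560,620))
plan(a,b,dmm=40)
E
```

```text
[[ 9.55000e-01  2.80000e-01 -9.60000e-02  5.44515e+02]
 [-2.79000e-01  9.60000e-01  1.80000e-02 -5.26550e+01]
 [ 9.70000e-02  1.00000e-02  9.95000e-01  6.21240e+02]] 11.75 51.25023185674723 [-0.36 -0.78  2.25  1.56  0.07 -3.12] [ 0.8 -0.  -3.3]
1 x [22.2, 6.8, -23.6] [-0.0117, -0.0526, -0.015] ->  [570.0, -53.0, 600.0]
8 x [7.1, -38.8, 1.0] [-0.0137, -0.0122, -0.0674] ->  [458.0, -343.0, 620.0]
```

Run:
```python
from st import *
b=T(tool(-.85,np.pi/2+.2),pp(-.85,560,680))
plan(b,dmm=40)
```

```text
[[ 9.55000e-01  2.80000e-01 -9.60000e-02  5.44515e+02]
 [-2.79000e-01  9.60000e-01  1.80000e-02 -5.26550e+01]
 [ 9.70000e-02  1.00000e-02  9.95000e-01  6.21240e+02]] 11.75 51.25023185674723 [-0.36 -0.78  2.25  1.56  0.07 -3.12] [ 0.8 -0.  -3.3]
8 x [10.2, -37.3, 6.0] [-0.0117, -0.0128, -0.0699] ->  [458.0, -343.0, 680.0]
```

Call:
arm_command(series=[[[0,0,0],[0,0,0],0.6],[[0,0,0],[0,0,0],0.6],[[0,0,0],[0,0,0],0.6],[[0,0,0],[0,0,0],0.6],[[0,0,0],[0,0,0],0.6],[[0,0,0],[0,0,0],0.6],[[0,0,0],[0,0,0],0.6],[[10,-37,6],[-0.012,-0.013,-0.07],0.6],[[10,-37,6],[-0.012,-0.013,-0.07],0.6],[[10,-37,6],[-0.012,-0.013,-0.07],0.6],[[10,-37,6],[-0.012,-0.013,-0.07],0.6],[[10,-37,6],[-0.012,-0.013,-0.07],0.6],[[10,-37,6],[-0.012,-0.013,-0.07],0.6],[[10,-37,6],[-0.012,-0.013,-0.07],0.6],[[10,-37,6],[-0.012,-0.013,-0.07],0.6],[[0,0,0],[0,0,0],0.6],[[0,0,0],[0,0,0],0.6]])

```text
time: 13.45
tcp_pos: [442.2, -340.2, 694.6]
tcp_rot: [-0.039, -0.074, -0.411, 0.908]
contact_force: [0.8, 0.1, -3.6]
opening: 50.8
```

Run:
```python
from st import *
im,d=snapshot("side"); K,r,t=cam("side"); p=r@(C[:3,3]+42*C[:3,0])+t; u,v=(K@p)[:2]/p[2]; print(u,v)
u,v=int(np.clip(u,60,580)),int(np.clip(v,60,420)); save("m1",im[v-60:v+60,u-60:u+60].repeat(4,0).repeat(4,1))
```

```text
[[ 6.50000e-01  7.53000e-01 -1.02000e-01  4.42199e+02]
 [-7.41000e-01  6.58000e-01  1.33000e-01 -3.40244e+02]
 [ 1.67000e-01 -1.10000e-02  9.86000e-01  6.94557e+02]] 13.45 50.82432718633964 [-0.89 -0.73  2.14  1.54  0.04 -3.12] [ 0.8  0.1 -3.6]
234.68996006112235 73.16332767091218
```

View pics/m1.png

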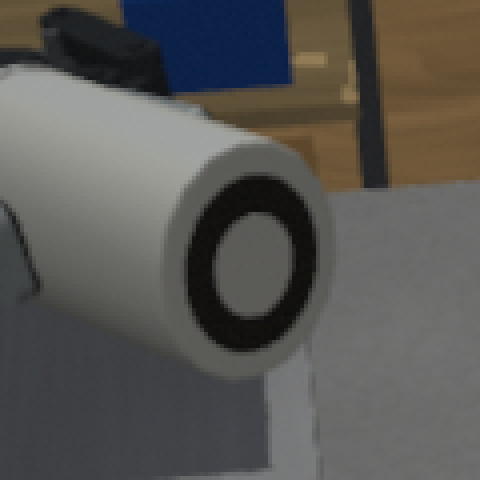

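The side view of the first jar shows a dark ring, centred at about (250,263) in the crop. It goes in the left section.

```bash
sed -i 's/^HX,HY,YAW=.*/HX,HY,YAW=619.0,231.5,-.063/' plan.py
cat >> st.py <<'E'
TH=.538
bz=bin2w(TH,(0,0,1))-bin2w(TH,(0,0,0))
def place(y,up,dx=0): return T(tool(YAW,TH),bin2w(TH,(40+dx,y,8+42.5+up)))
E
python3 - <<'E'
from st import *
print(pp(-.5,560,560),place(49,0)[:3,3])
m=T(tool(-.5,1.2),pp(-.5,560,520)); plan(m,place(49,200),place(49,100),place(49,4),dmm=40,drad=.1)
E
```

```text
[[ 6.51000e-01  7.52000e-01 -1.02000e-01  4.42599e+02]
 [-7.40000e-01  6.59000e-01  1.32000e-01 -3.39670e+02]
 [ 1.67000e-01 -1.10000e-02  9.86000e-01  6.94259e+02]] 13.5 50.57201140042357 [-0.89 -0.73  2.14  1.54  0.04 -3.12] [ 0.1 -0.4 -2.3]
[ 548.01844821 -164.92355932  560.        ] [630.54037315 279.86939466 123.86291137]
7 x [-3.1, 29.9, -24.8] [-0.0036, 0.0759, 0.0506] ->  [548.0, -165.0, 520.0]
13 x [1.2, 33.8, -20.6] [-0.0221, 0.0501, 0.0261] ->  [528.0, 286.0, 296.0]
3 x [33.3, 0.0, -0.0] [0.0, 0.0, -0.0] ->  [579.0, 283.0, 210.0]
3 x [32.0, 0.0, -0.0] [0.0, 0.0, -0.0] ->  [628.0, 280.0, 127.0]
```

Call:
arm_command(series=[[[0,0,0],[0,0,0],0.6],[[0,0,0],[0,0,0],0.6],[[0,0,0],[0,0,0],0.6],[[0,0,0],[0,0,0],0.6],[[0,0,0],[0,0,0],0.6],[[-3,30,-25],[-0.004,0.076,0.05],0.6],[[-3,30,-25],[-0.004,0.076,0.05],0.6],[[-3,30,-25],[-0.004,0.076,0.05],0.6],[[-3,30,-25],[-0.004,0.076,0.05],0.6],[[-3,30,-25],[-0.004,0.076,0.05],0.6],[[-3,30,-25],[-0.004,0.076,0.05],0.6],[[-3,30,-25],[-0.004,0.076,0.05],0.6],[[0,0,0],[0,0,0],0.6],[[0,0,0],[0,0,0],0.6]])

```text
time: 14.9
tcp_pos: [523.0, -246.7, 597.3]
tcp_rot: [0.003, 0.064, -0.309, 0.949]
contact_force: [-1.1, 0.0, -1.7]
opening: 51.1
```

Run:
```python
from st import *
plan(place(49,200),dmm=40,drad=.08)
```

```text
[[ 8.01000e-01  5.86000e-01  1.19000e-01  5.22972e+02]
 [-5.85000e-01  8.10000e-01 -4.50000e-02 -2.46745e+02]
 [-1.23000e-01 -3.30000e-02  9.92000e-01  5.97323e+02]] 14.9 51.12223562647469 [-0.67 -0.67  2.12  0.14  0.25 -1.74] [-1.1  0.  -1.7]
16 x [-1.0, 33.6, -21.1] [-0.0182, 0.0547, 0.0316] ->  [528.0, 286.0, 296.0]
```

Call:
arm_command(series=[[[-1,33.6,-21],[-0.018,0.055,0.032],0.6],[[-1,33.6,-21],[-0.018,0.055,0.032],0.6],[[-1,33.6,-21],[-0.018,0.055,0.032],0.6],[[-1,33.6,-21],[-0.018,0.055,0.032],0.6],[[-1,33.6,-21],[-0.018,0.055,0.032],0.6],[[-1,33.6,-21],[-0.018,0.055,0.032],0.6],[[-1,33.6,-21],[-0.018,0.055,0.032],0.6],[[-1,33.6,-21],[-0.018,0.055,0.032],0.6],[[-1,33.6,-21],[-0.018,0.055,0.032],0.6],[[-1,33.6,-21],[-0.018,0.055,0.032],0.6],[[-1,33.6,-21],[-0.018,0.055,0.032],0.6],[[-1,33.6,-21],[-0.018,0.055,0.032],0.6],[[-1,33.6,-21],[-0.018,0.055,0.032],0.6],[[-1,33.6,-21],[-0.018,0.055,0.032],0.6],[[-1,33.6,-21],[-0.018,0.055,0.032],0.6],[[-1,33.6,-21],[-0.018,0.055,0.032],0.6],[[0,0,0],[0,0,0],0.6]])

```text
time: 16.6
tcp_pos: [529.3, 286.6, 298.8]
tcp_rot: [0.018, 0.494, -0.024, 0.869]
contact_force: [0.5, -0.3, -3.5]
opening: 51.2
```

Run:
```python
from st import *
plan(place(49,120),dmm=40,drad=.08)
```

```text
[[ 5.10000e-01  6.00000e-02  8.58000e-01  5.29346e+02]
 [-2.30000e-02  9.98000e-01 -5.60000e-02  2.86627e+02]
 [-8.60000e-01  9.00000e-03  5.11000e-01  2.98841e+02]] 16.6 51.227275729728 [ 0.42 -0.08  1.83 -0.29  0.92 -0.96] [ 0.5 -0.3 -3.5]
3 x [27.4, -0.3, -0.8] [-0.0005, -0.0006, -0.003] ->  [569.0, 284.0, 227.0]
```

Call:
arm_command(series=[[[27,0,-0.8],[0,0,-0.003],0.6],[[27,0,-0.8],[0,0,-0.003],0.6],[[27,0,-0.8],[0,0,-0.003],0.6],[[20,0,0],[0,0,0],0.6],[[20,0,0],[0,0,0],0.6],[[0,0,0],[0,0,0],0.6]])

```text
time: 17.2
tcp_pos: [589.9, 278.3, 191.7]
tcp_rot: [0.016, 0.495, -0.031, 0.868]
contact_force: [-0.4, -0.2, -3.1]
opening: 51.2
```

```bash
cat > jarfit.py <<'E'
from st import *
from fitbin import fit
from scipy.optimize import least_squares
def tobox(W):
    d=W.reshape(-1,3)-[HX,HY,60]; c,s=np.cos(YAW),np.sin(YAW)
    x,y,z=c*d[:,0]+s*d[:,1],-s*d[:,0]+c*d[:,1],d[:,2]; ct,st=np.cos(TH),np.sin(TH)
    return np.stack([x*ct+z*st,y,-x*st+z*ct],1)
def look(name,yc):
    out=[]
    for n in("side","top"):
        im,d=snapshot(n); W=cloud(n,d); B=tobox(W); out.append(W)
        rgb=im.reshape(-1,3).astype(int); white=(rgb.max(1)-rgb.min(1)<25)
        m=white&(abs(B[:,1]-yc)<48)&(abs(B[:,0]-40)<48)&(B[:,2]>15)
        P=B[m&(rgb.min(1)>110)]
        if len(P)>30:
            r=least_squares(lambda q:np.hypot(P[:,0]-q[0]-q[2]*(P[:,2]-60)/100,P[:,1]-q[1]-q[3]*(P[:,2]-60)/100)-26,[40,yc,0,0],loss="soft_l1")
            print(n,len(P),"jar axis x,y at z60, slopes/100",r.x.round(1),"z range",np.percentile(P[:,2],[1,99]).round(1))
        if n=="side": save(name,im[20:240,180:460].repeat(2,0).repeat(2,1))
    return out
E
python3 - <<'E'
from jarfit import *
T_=cur(); Bq=tobox(T_[:3,3][None])[0]; print("tcp in box",Bq.round(1))
look("p1",49); plan(place(49,30),place(49,2),dmm=20)
E
```

```text
[[ 5.09000e-01  7.00000e-02  8.58000e-01  5.89903e+02]
 [-3.80000e-02  9.98000e-01 -5.80000e-02  2.78320e+02]
 [-8.60000e-01 -3.00000e-03  5.10000e-01  1.91716e+02]] 17.2 51.21383992560732 [ 0.37  0.15  1.83 -0.34  0.7  -0.92] [-0.4 -0.2 -3.1]
tcp in box [ 40.   44.9 129.5]
side 33 jar axis x,y at z60, slopes/100 [45.  24.4 -6.9 21.9] z range [102.7 175.3]
top 260 jar axis x,y at z60, slopes/100 [35.3 40.   3.2  6.1] z range [ 94.6 419.6]
3 x [17.1, 1.1, -0.6] [-0.0013, 0.0002, 0.0015] ->  [615.0, 281.0, 150.0]
2 x [14.0, 0.0, -0.0] [0.0, 0.0, -0.0] ->  [630.0, 280.0, 126.0]
```

View pics/p1.png

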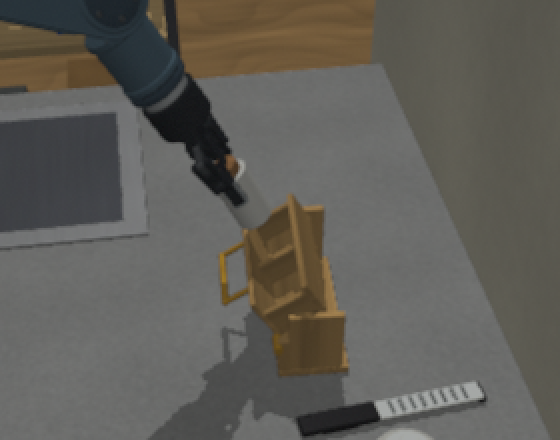

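The jar, at about (245,200), is in the gripper and aligned with the left section (at about (275,235)).

Call:
arm_command(series=[[[17,1.1,-0.6],[0,0,0.0015],0.6],[[17,1.1,-0.6],[0,0,0.0015],0.6],[[17,1.1,-0.6],[0,0,0],0.6],[[9,0,0],[0,0,0],0.6],[[9,0,0],[0,0,0],0.6],[[0,0,0],[0,0,0],0.6]])

```text
time: 17.9
tcp_pos: [623.7, 280.9, 134.0]
tcp_rot: [0.016, 0.493, -0.029, 0.869]
contact_force: [0.9, -0.7, -3.1]
opening: 50.8
```

Run:
```python
from jarfit import *
print("tcp in box",tobox(cur()[:3,3][None])[0].round(1)); plan(place(49,0))
```

```text
[[ 5.12000e-01  6.60000e-02  8.57000e-01  6.23748e+02]
 [-3.40000e-02  9.98000e-01 -5.70000e-02  2.80876e+02]
 [-8.59000e-01  0.00000e+00  5.13000e-01  1.34036e+02]] 17.9 50.82499043497372 [ 0.35  0.29  1.79 -0.38  0.59 -0.89] [ 0.9 -0.7 -3.1]
tcp in box [39.3 49.6 62.7]
1 x [12.2, -0.6, 0.7] [-0.0027, 0.0004, 0.0014] ->  [631.0, 280.0, 124.0]
```

Call:
arm_command(series=[[[4,0,0],[0,0,0],0.6],[[3,0,0],[0,0,0],0.6],[[2,0,0],[0,0,0],0.6],[[0,0,0],[0,0,0],0.6]])

```text
time: 18.3
tcp_pos: [628.2, 280.9, 126.6]
tcp_rot: [0.016, 0.493, -0.028, 0.869]
contact_force: [0.8, -0.3, -2.6]
opening: 50.6
```

Call:
arm_command(series=[[[1.5,0,0],[0,0,0],0.6],[[0,0,0],[0,0,0],0.6]])

```text
time: 18.5
tcp_pos: [629.0, 280.8, 125.3]
tcp_rot: [0.016, 0.493, -0.028, 0.869]
contact_force: [0.3, 1.2, -1.8]
opening: 51.0
```

Call:
arm_command(series=[[[1.5,0,0],[0,0,0],0.6],[[0,0,0],[0,0,0],0.6]])

```text
time: 18.7
tcp_pos: [629.5, 280.9, 124.6]
tcp_rot: [0.016, 0.493, -0.029, 0.869]
contact_force: [-4.8, -0.5, 2.8]
opening: 50.9
```

Call:
arm_command(series=[[[1.5,0,0],[0,0,0],0.6],[[0,0,0],[0,0,0],0.6]])

```text
time: 18.9
tcp_pos: [630.2, 280.8, 123.7]
tcp_rot: [0.016, 0.493, -0.029, 0.869]
contact_force: [-8.0, -2.0, 6.2]
opening: 50.9
```

Call:
arm_command(series=[[[0,0,0],[0,0,0],-0.55],[[0,0,0],[0,0,0],-0.55],[[0,0,0],[0,0,0],-0.55],[[0,0,0],[0,0,0],-0.55],[[0,0,0],[0,0,0],-0.55],[[-10,0,0],[0,0,0],-0.55],[[-20,0,0],[0,0,0],-0.55],[[-35,0,0],[0,0,0],-0.55],[[-35,0,0],[0,0,0],-0.55],[[-35,0,0],[0,0,0],-0.55],[[-35,0,0],[0,0,0],-0.55],[[0,0,0],[0,0,0],-0.55]])

```text
time: 20.1
tcp_pos: [543.8, 288.0, 275.2]
tcp_rot: [0.018, 0.49, -0.027, 0.871]
contact_force: [-0.3, 0.2, 1.1]
opening: 66.1
```

Run:
```python
from jarfit import *
o=look("p2",49); print(fit(o,[HX,HY,YAW,TH]))
J=np.array([514.5,-298.5,0.]); Rm=tool(-.3)
plan(T(Rm,J+[0,0,170]),T(Rm,J+[0,0,52]),dmm=40,drad=.12)
```

```text
[[ 5.19000e-01  6.40000e-02  8.52000e-01  5.43827e+02]
 [-2.90000e-02  9.98000e-01 -5.70000e-02  2.88012e+02]
 [-8.54000e-01  5.00000e-03  5.20000e-01  2.75230e+02]] 20.1 66.08246628448977 [ 0.42 -0.03  1.84 -0.32  0.86 -0.94] [-0.3  0.2  1.1]
side 36 jar axis x,y at z60, slopes/100 [ 44.   62.5 -38.2 -37.4] z range [82.3 95.2]
top 265 jar axis x,y at z60, slopes/100 [33.7 51.   1.8  5.6] z range [ 36.9 412.3]
(array([ 6.18995410e+02,  2.31421539e+02, -5.57218178e-02,  5.20581899e-01]), 10132, np.float64(1.2443617377707472), np.float64(4.123818204997811))
15 x [7.5, -39.0, 3.0] [0.0152, 0.0359, -0.0043] ->  [514.0, -298.0, 170.0]
3 x [39.3, 0.0, -0.0] [0.0, 0.0, 0.0] ->  [514.0, -298.0, 52.0]
```

View pics/p2.png

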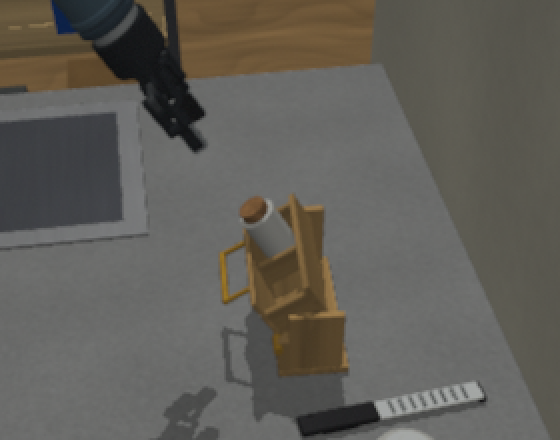

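The ring jar stands in the left section at about (265,228), leaning with the bin, and the hand is clear. Next is the second jar.

Call:
arm_command(series=[[[7.5,-39,3],[0.015,0.036,-0.004],-0.75],[[7.5,-39,3],[0.015,0.036,-0.004],-0.75],[[7.5,-39,3],[0.015,0.036,-0.004],-0.75],[[7.5,-39,3],[0.015,0.036,-0.004],-0.75],[[7.5,-39,3],[0.015,0.036,-0.004],-0.75],[[7.5,-39,3],[0.015,0.036,-0.004],-0.75],[[7.5,-39,3],[0.015,0.036,-0.004],-0.75],[[7.5,-39,3],[0.015,0.036,-0.004],-0.75],[[7.5,-39,3],[0.015,0.036,-0.004],-0.75],[[7.5,-39,3],[0.015,0.036,-0.004],-0.75],[[7.5,-39,3],[0.015,0.036,-0.004],-0.75],[[7.5,-39,3],[0.015,0.036,-0.004],-0.75],[[7.5,-39,3],[0.015,0.036,-0.004],-0.75],[[7.5,-39,3],[0.015,0.036,-0.004],-0.75],[[7.5,-39,3],[0.015,0.036,-0.004],-0.75],[[0,0,0],[0,0,0],-0.75]])

```text
time: 21.8
tcp_pos: [513.8, -303.5, 164.4]
tcp_rot: [0.107, 0.702, -0.105, 0.696]
contact_force: [0.2, 0.4, 0.1]
opening: 74.9
```

Run:
```python
from st import *
J=np.array([514.5,-298.5,0.]); Rm=tool(-.3)
plan(T(Rm,J+[0,0,150]),T(Rm,J+[0,0,52]),dmm=35,drad=.12)
```

```text
[[-8.00000e-03  2.97000e-01  9.55000e-01  5.13779e+02]
 [ 4.00000e-03  9.55000e-01 -2.97000e-01 -3.03490e+02]
 [-1.00000e+00  2.00000e-03 -9.00000e-03  1.64392e+02]] 21.8 74.93575025643054 [-0.73  0.3   1.6  -0.    1.25 -2.  ] [0.2 0.4 0.1]
1 x [14.4, 5.0, -0.7] [-0.0013, -0.0091, -0.0019] ->  [514.0, -298.0, 150.0]
3 x [32.7, 0.0, -0.0] [0.0, 0.0, 0.0] ->  [514.0, -298.0, 52.0]
```

Call:
arm_command(series=[[[14.4,5,-0.7],[0,-0.009,-0.002],-0.75],[[32.7,0,0],[0,0,0],-0.75],[[32.7,0,0],[0,0,0],-0.75],[[32.7,0,0],[0,0,0],-0.75],[[0,0,0],[0,0,0],-0.75],[[0,0,0],[0,0,0],0.6],[[0,0,0],[0,0,0],0.6],[[0,0,0],[0,0,0],0.6],[[0,0,0],[0,0,0],0.6],[[0,0,0],[0,0,0],0.6]], grip_force=50)

```text
time: 22.8
tcp_pos: [517.9, -295.0, 56.8]
tcp_rot: [0.103, 0.697, -0.105, 0.702]
contact_force: [-0.3, 0.6, 4.9]
opening: 51.1
```

Run:
```python
from st import *
U=C.copy(); U[2,3]+=220
plan(U,T(tool(-.6,1.2),pp(-.6,560,520)),T(tool(-.35,1.67),pp(-.35,545,630)),dmm=40,drad=.1)
```

```text
[[ 7.00000e-03  2.92000e-01  9.57000e-01  5.17918e+02]
 [-3.00000e-03  9.57000e-01 -2.92000e-01 -2.94999e+02]
 [-1.00000e+00 -1.00000e-03  7.00000e-03  5.68330e+01]] 22.8 51.10534127925903 [-0.72  0.43  1.68  0.    1.03 -1.99] [-0.3  0.6  4.9]
6 x [-36.7, -0.0, 0.3] [0.0, 0.0, -0.0] ->  [518.0, -295.0, 277.0]
13 x [-18.0, 4.5, 9.0] [0.0205, -0.091, -0.014] ->  [529.0, -219.0, 520.0]
6 x [-11.0, 23.2, 16.6] [-0.0057, -0.0779, 0.0417] ->  [552.0, -76.0, 630.0]
```

Call:
arm_command(series=[[[-36.7,0,0.3],[0,0,0],0.6],[[-36.7,0,0.3],[0,0,0],0.6],[[-36.7,0,0.3],[0,0,0],0.6],[[-36.7,0,0.3],[0,0,0],0.6],[[-36.7,0,0.3],[0,0,0],0.6],[[-36.7,0,0.3],[0,0,0],0.6],[[-18,4.5,9],[0.02,-0.091,-0.014],0.6],[[-18,4.5,9],[0.02,-0.091,-0.014],0.6],[[-18,4.5,9],[0.02,-0.091,-0.014],0.6],[[-18,4.5,9],[0.02,-0.091,-0.014],0.6],[[-18,4.5,9],[0.02,-0.091,-0.014],0.6],[[-18,4.5,9],[0.02,-0.091,-0.014],0.6],[[-18,4.5,9],[0.02,-0.091,-0.014],0.6],[[-18,4.5,9],[0.02,-0.091,-0.014],0.6],[[-18,4.5,9],[0.02,-0.091,-0.014],0.6],[[-18,4.5,9],[0.02,-0.091,-0.014],0.6],[[-18,4.5,9],[0.02,-0.091,-0.014],0.6],[[-18,4.5,9],[0.02,-0.091,-0.014],0.6],[[-18,4.5,9],[0.02,-0.091,-0.014],0.6]])

```text
time: 24.7
tcp_pos: [527.7, -217.5, 519.0]
tcp_rot: [0.053, 0.177, -0.289, 0.94]
contact_force: [0.2, -0.6, -2.5]
opening: 51.2
```

Run:
```python
from st import *
plan(T(tool(-.35,1.67),pp(-.35,545,630)),T(tool(-.85,np.pi/2+.2),pp(-.85,560,690)),dmm=40,drad=.1)
```

```text
[[ 7.71000e-01  5.61000e-01  3.01000e-01  5.27654e+02]
 [-5.24000e-01  8.28000e-01 -2.01000e-01 -2.17524e+02]
 [-3.62000e-01 -2.00000e-03  9.32000e-01  5.18972e+02]] 24.7 51.17318514183189 [-0.6  -0.63  2.1   0.01  0.47 -1.58] [ 0.2 -0.6 -2.5]
6 x [-10.7, 23.1, 16.9] [-0.0052, -0.078, 0.041] ->  [552.0, -76.0, 630.0]
8 x [9.1, -34.9, 6.1] [-0.0093, -0.0123, -0.0618] ->  [458.0, -343.0, 690.0]
```

Call:
arm_command(series=[[[-10.7,23,17],[-0.005,-0.078,0.041],0.6],[[-10.7,23,17],[-0.005,-0.078,0.041],0.6],[[-10.7,23,17],[-0.005,-0.078,0.041],0.6],[[-10.7,23,17],[-0.005,-0.078,0.041],0.6],[[-10.7,23,17],[-0.005,-0.078,0.041],0.6],[[-10.7,23,17],[-0.005,-0.078,0.041],0.6],[[0,0,0],[0,0,0],0.6],[[0,0,0],[0,0,0],0.6],[[0,0,0],[0,0,0],0.6],[[0,0,0],[0,0,0],0.6],[[0,0,0],[0,0,0],0.6],[[0,0,0],[0,0,0],0.6],[[0,0,0],[0,0,0],0.6],[[0,0,0],[0,0,0],0.6],[[0,0,0],[0,0,0],0.6],[[0,0,0],[0,0,0],0.6]])

```text
time: 26.3
tcp_pos: [552.2, -76.5, 632.2]
tcp_rot: [-0.008, -0.046, -0.174, 0.984]
contact_force: [0.1, -0.5, -1.9]
opening: 51.0
```

Run:
```python
from st import *
plan(T(tool(-.85,np.pi/2+.2),pp(-.85,560,690)),dmm=40,drad=.1)
```

```text
[[ 9.35000e-01  3.43000e-01 -8.80000e-02  5.52169e+02]
 [-3.42000e-01  9.39000e-01  3.10000e-02 -7.65200e+01]
 [ 9.30000e-02  1.00000e-03  9.96000e-01  6.32185e+02]] 26.3 50.970997129726065 [-0.35 -0.73  2.21  0.12  0.   -1.69] [ 0.1 -0.5 -1.9]
8 x [9.0, -34.8, 5.9] [-0.0092, -0.0131, -0.0618] ->  [458.0, -343.0, 690.0]
```

Call:
arm_command(series=[[[9,-35,6],[-0.009,-0.013,-0.062],0.6],[[9,-35,6],[-0.009,-0.013,-0.062],0.6],[[9,-35,6],[-0.009,-0.013,-0.062],0.6],[[9,-35,6],[-0.009,-0.013,-0.062],0.6],[[9,-35,6],[-0.009,-0.013,-0.062],0.6],[[9,-35,6],[-0.009,-0.013,-0.062],0.6],[[9,-35,6],[-0.009,-0.013,-0.062],0.6],[[9,-35,6],[-0.009,-0.013,-0.062],0.6],[[0,0,0],[0,0,0],0.6],[[0,0,0],[0,0,0],0.6],[[0,0,0],[0,0,0],0.6],[[0,0,0],[0,0,0],0.6],[[0,0,0],[0,0,0],0.6],[[0,0,0],[0,0,0],0.6]])

```text
time: 27.7
tcp_pos: [448.9, -336.5, 701.8]
tcp_rot: [-0.037, -0.077, -0.413, 0.907]
contact_force: [0.1, -0.3, -2.2]
opening: 50.7
```

Run:
```python
from st import *
im,d=snapshot("side"); K,r,t=cam("side"); p=r@(C[:3,3]+42*C[:3,0])+t; u,v=(K@p)[:2]/p[2]
u,v=int(np.clip(u,60,580)),int(np.clip(v,60,420)); save("m2",im[v-60:v+60,u-60:u+60].repeat(4,0).repeat(4,1))
plan(T(tool(-.6,1.4),pp(-.6,560,570)),dmm=40,drad=.1)
```

```text
[[ 6.47000e-01  7.55000e-01 -1.08000e-01  4.48870e+02]
 [-7.43000e-01  6.56000e-01  1.30000e-01 -3.36475e+02]
 [ 1.70000e-01 -4.00000e-03  9.86000e-01  7.01846e+02]] 27.7 50.68981384290473 [-0.85 -0.72  2.11  0.15  0.   -1.72] [ 0.1 -0.3 -2.2]
5 x [-5.4, 28.6, -26.1] [0.0008, 0.0678, 0.0514] ->  [529.0, -219.0, 570.0]
```

View pics/m2.png

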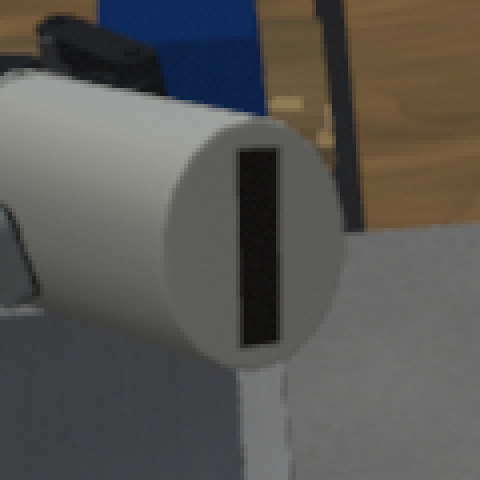

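The second jar's underside shows a dark bar, centred at about (260,247) in the crop. It goes in the right section.

Call:
arm_command(series=[[[-5.4,28.6,-26],[0,0.068,0.051],0.6],[[-5.4,28.6,-26],[0,0.068,0.051],0.6],[[-5.4,28.6,-26],[0,0.068,0.051],0.6],[[-5.4,28.6,-26],[0,0.068,0.051],0.6],[[-5.4,28.6,-26],[0,0.068,0.051],0.6],[[0,0,0],[0,0,0],0.6]])

```text
time: 28.35
tcp_pos: [529.1, -217.2, 567.2]
tcp_rot: [0.025, 0.085, -0.294, 0.952]
contact_force: [-0.4, 0.9, -2.1]
opening: 50.7
```

```bash
sed -i 's/^TH=.*/TH=.53/; s/42.5+up/46.8+up/' st.py
python3 - <<'E'
from st import *
plan(place(-49,200),place(-49,120),dmm=40,drad=.08)
E
```

```text
[[ 8.13000e-01  5.64000e-01  1.48000e-01  5.29093e+02]
 [-5.55000e-01  8.26000e-01 -9.70000e-02 -2.17161e+02]
 [-1.77000e-01 -3.00000e-03  9.84000e-01  5.67216e+02]] 28.35 50.65875185349333 [-0.59 -0.68  2.14 -0.02  0.28 -1.56] [-0.4  0.9 -2.1]
13 x [1.0, 31.1, -23.1] [-0.0241, 0.0647, 0.035] ->  [522.0, 189.0, 300.0]
2 x [40.0, 0.0, -0.0] [0.0, 0.0, -0.0] ->  [562.0, 186.0, 231.0]
```

Call:
arm_command(series=[[[1,31,-23],[-0.024,0.065,0.035],0.6],[[1,31,-23],[-0.024,0.065,0.035],0.6],[[1,31,-23],[-0.024,0.065,0.035],0.6],[[1,31,-23],[-0.024,0.065,0.035],0.6],[[1,31,-23],[-0.024,0.065,0.035],0.6],[[1,31,-23],[-0.024,0.065,0.035],0.6],[[1,31,-23],[-0.024,0.065,0.035],0.6],[[1,31,-23],[-0.024,0.065,0.035],0.6],[[1,31,-23],[-0.024,0.065,0.035],0.6],[[1,31,-23],[-0.024,0.065,0.035],0.6],[[1,31,-23],[-0.024,0.065,0.035],0.6],[[1,31,-23],[-0.024,0.065,0.035],0.6],[[1,31,-23],[-0.024,0.065,0.035],0.6],[[0,0,0],[0,0,0],0.6]])

```text
time: 29.75
tcp_pos: [523.8, 187.2, 302.6]
tcp_rot: [0.016, 0.497, -0.028, 0.867]
contact_force: [1.0, -1.3, -1.7]
opening: 50.6
```

Run:
```python
from st import *
plan(place(-49,80),place(-49,30),dmm=30,drad=.08)
```

```text
[[ 5.04000e-01  6.50000e-02  8.61000e-01  5.23843e+02]
 [-3.20000e-02  9.98000e-01 -5.60000e-02  1.87224e+02]
 [-8.63000e-01  1.00000e-03  5.05000e-01  3.02576e+02]] 29.75 50.575882782057946 [ 0.21 -0.23  1.95 -0.17  0.91 -1.23] [ 1.  -1.3 -1.7]
5 x [24.2, 0.2, -0.6] [-0.0004, -0.0002, 0.0001] ->  [582.0, 185.0, 197.0]
2 x [25.0, 0.0, 0.0] [0.0, 0.0, -0.0] ->  [608.0, 183.0, 153.0]
```

Call:
arm_command(series=[[[24.2,0.2,-0.6],[0,0,0],0.6],[[24.2,0.2,-0.6],[0,0,0],0.6],[[24.2,0.2,-0.6],[0,0,0],0.6],[[24.2,0.2,-0.6],[0,0,0],0.6],[[24.2,0.2,-0.6],[0,0,0],0.6],[[0,0,0],[0,0,0],0.6]])

```text
time: 30.35
tcp_pos: [582.8, 180.5, 194.7]
tcp_rot: [0.016, 0.498, -0.031, 0.867]
contact_force: [-0.5, 0.3, -2.0]
opening: 50.9
```

Run:
```python
from jarfit import *
print("tcp in box",tobox(C[:3,3][None])[0].round(1))
o=look("p3",-49); print(fit(o,[HX,HY,YAW,TH]))
plan(place(-49,12),dmm=18)
```

```text
[[ 5.02000e-01  6.90000e-02  8.62000e-01  5.82792e+02]
 [-3.70000e-02  9.98000e-01 -5.90000e-02  1.80472e+02]
 [-8.64000e-01 -2.00000e-03  5.04000e-01  1.94687e+02]] 30.35 50.862039203878915 [ 0.17  0.02  1.95 -0.2   0.66 -1.21] [-0.5  0.3 -2. ]
tcp in box [ 39.7 -53.2 132.9]
side 54 jar axis x,y at z60, slopes/100 [ 53.  -33.3 -15.9 -18. ] z range [ 96.1 171. ]
top 403 jar axis x,y at z60, slopes/100 [ 41.4 -53.   -3.    0.6] z range [ 92.5 170.9]
(array([ 6.31461504e+02,  2.30315722e+02, -4.92884403e-02,  9.91829119e-01]), 9160, np.float64(4.0753543313454115), np.float64(17.556497807033725))
4 x [17.2, 0.9, -0.5] [-0.0011, 0.0004, 0.0009] ->  [617.0, 183.0, 138.0]
```

View pics/p3.png

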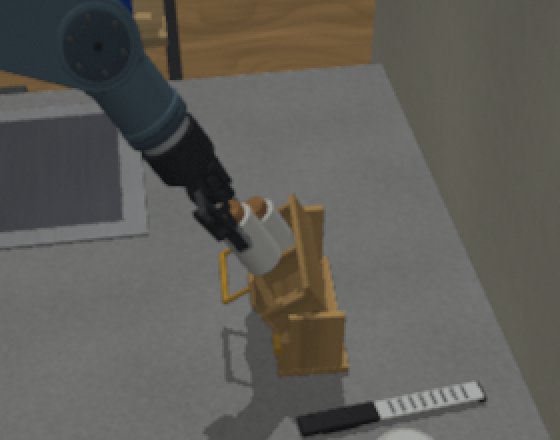

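The bar jar, at about (255,240), is lined up over the right section, and the ring jar is still standing. The bin fit in this frame is spoiled by the gripper blocking the view, but the bin looks unchanged.

Call:
arm_command(series=[[[17,0.9,-0.5],[0,0,0],0.6],[[17,0.9,-0.5],[0,0,0],0.6],[[17,0.9,-0.5],[0,0,0],0.6],[[14,0.9,-0.5],[0,0,0],0.6],[[0,0,0],[0,0,0],0.6]])

```text
time: 30.95
tcp_pos: [614.6, 183.1, 140.9]
tcp_rot: [0.016, 0.496, -0.03, 0.867]
contact_force: [-0.5, -0.4, -1.9]
opening: 51.0
```

Call:
arm_command(series=[[[4,0,0],[0,0,0],0.6],[[3,0,0],[0,0,0],0.6],[[0,0,0],[0,0,0],0.6]])

```text
time: 31.25
tcp_pos: [618.1, 183.1, 135.4]
tcp_rot: [0.017, 0.496, -0.03, 0.868]
contact_force: [-0.6, -0.2, -2.4]
opening: 50.8
```

Run:
```python
from jarfit import *
print("tcp in box",tobox(C[:3,3][None])[0].round(1)); plan(place(-49,0))
```

```text
[[ 5.06000e-01  6.80000e-02  8.60000e-01  6.18077e+02]
 [-3.50000e-02  9.98000e-01 -5.80000e-02  1.83102e+02]
 [-8.62000e-01 -1.00000e-03  5.08000e-01  1.35390e+02]] 31.25 50.75224025040824 [ 0.16  0.19  1.91 -0.23  0.53 -1.17] [-0.6 -0.2 -2.4]
tcp in box [ 39.9 -48.4  64. ]
1 x [9.2, -0.6, 0.0] [-0.0038, 0.0023, 0.0029] ->  [623.0, 182.0, 128.0]
```

Call:
arm_command(series=[[[4,0,0],[0,0,0],0.6],[[2.5,0,0],[0,0,0],0.6],[[0,0,0],[0,0,0],0.6]])

```text
time: 31.55
tcp_pos: [620.9, 182.7, 128.5]
tcp_rot: [0.016, 0.497, -0.03, 0.867]
contact_force: [-0.8, -0.7, -2.2]
opening: 51.1
```

Call:
arm_command(series=[[[2,0,0],[0,0,0],0.6],[[0,0,0],[0,0,0],0.6]])

```text
time: 31.75
tcp_pos: [622.0, 182.7, 127.0]
tcp_rot: [0.016, 0.497, -0.03, 0.867]
contact_force: [-0.0, 0.4, -1.2]
opening: 51.0
```

Call:
arm_command(series=[[[1.5,0,0],[0,0,0],0.6],[[0,0,0],[0,0,0],0.6]])

```text
time: 31.95
tcp_pos: [622.9, 182.7, 126.7]
tcp_rot: [0.016, 0.496, -0.03, 0.867]
contact_force: [-6.8, -1.2, 6.0]
opening: 51.0
```

Contact is about 10 N along the jar axis at the height I predicted for the section floor. I'll release and withdraw.

Call:
arm_command(series=[[[0,0,0],[0,0,0],0.6],[[0,0,0],[0,0,0],-0.5],[[0,0,0],[0,0,0],-0.5],[[0,0,0],[0,0,0],-0.5],[[0,0,0],[0,0,0],-0.5],[[0,0,0],[0,0,0],-0.5],[[-10,0,0],[0,0,0],-0.5],[[-20,0,0],[0,0,0],-0.5],[[-35,0,0],[0,0,0],-0.5],[[-35,0,0],[0,0,0],-0.5],[[-35,0,0],[0,0,0],-0.5],[[-35,0,0],[0,0,0],-0.5],[[-35,0,0],[0,0,0],-0.5],[[-35,0,0],[0,0,0],-0.5],[[-35,0,0],[0,0,0],-0.5],[[0,0,0],[0,0,0],-0.5],[[0,0,0],[0,0,0],-0.5]])

```text
time: 33.65
tcp_pos: [483.7, 192.6, 364.4]
tcp_rot: [0.017, 0.495, -0.029, 0.868]
contact_force: [0.4, 0.4, -0.4]
opening: 64.3
```

Run:
```python
from jarfit import *
from fitbin import dist
o=look("p4",-49)
look("p5",49)
# lean: drop jar points (inside sections above floor)
M=[]
for W in o:
    B=tobox(W); W=W.reshape(-1,3).copy()
    for y in(49,-49): W[(np.hypot(B[:,0]-40,B[:,1]-y)<31)&(B[:,2]>11)]=np.nan
    M.append(W)
print(fit(M,[HX,HY,YAW,.5]))
```

```text
[[ 5.08000e-01  6.70000e-02  8.59000e-01  4.83677e+02]
 [-3.40000e-02  9.98000e-01 -5.80000e-02  1.92582e+02]
 [-8.61000e-01  0.00000e+00  5.09000e-01  3.64421e+02]] 33.65 64.26775337845312 [ 0.25 -0.36  1.93 -0.18  1.07 -1.21] [ 0.4  0.4 -0.4]
side 40 jar axis x,y at z60, slopes/100 [ 36.1 -25.7 -10.  -80.9] z range [84.8 96.6]
top 296 jar axis x,y at z60, slopes/100 [ 34.2 -48.4  -5.2   4. ] z range [33.3 91. ]
side 36 jar axis x,y at z60, slopes/100 [ 34.8  72.1  -6.2 -77.3] z range [84.1 98.4]
top 275 jar axis x,y at z60, slopes/100 [34.1 50.6 -6.3  6.2] z range [35.7 91.1]
(array([ 6.19368739e+02,  2.31442114e+02, -6.35575083e-02,  5.14963888e-01]), 7020, np.float64(0.8932587474954474), np.float64(1.9644519856573037))
```

View pics/p4.png

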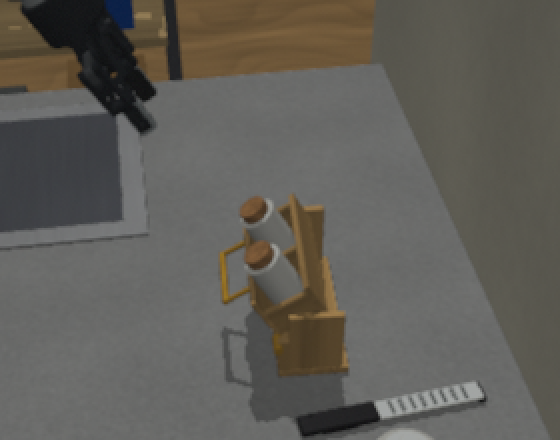

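Both jars stand in their sections, at about (258,215) and (265,265). The jars reach about 91 mm along the box from its underside (floor 8 + body 80 = 88 expected). The bin leans 0.515 rad and the hand is clear, so I'm handing in.

```bash
python3 -c "
from bench import close_job; print(close_job())"
```

```text
the job is handed in; nothing more can be done
None
```

The job is done and handed in at about 34 s on the robot's clock. The hand-in reported no verdict.

- **Bin:** I pulled it forward by the brass bar and let go. The lean measured 0.53–0.54 rad after release and 0.515 rad (29.5°) at the end, against the 0.524 asked.
- **First jar:** I held it on its side facing the far side of the counter and then the side camera, and read a ring. I stood it in the left section and let go only after about 12 N of floor contact.
- **Second jar:** I showed it the same way and read a bar. I stood it in the right section and let go after about 10 N of floor contact.
- **Last check:** both jars stand base-down in their sections. Their tops fit a jar resting on the floor: 91 mm along the box measured, 88 mm expected. The hand is clear, with no contact force. I never moved near the bowl, garlic keeper, grater or blue jars.

**Checks that failed or disagreed:**
- The side camera's jar-axis fits had too few points to use, so I relied on the top camera.
- One lean fit taken with the gripper in view was meaningless (0.99 rad). The clear fit afterwards gave 0.515 rad.
- On the first showing the arm ran into its joint limits (joints 2, 3 and 6 at their stops) and missed the planned pose. The jar was still on its side, and I moved it to a better pose before reading the mark.

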